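# Press the wash containers' lids fully home

## Robot

A 6-joint arm with a two-finger parallel gripper is mounted at the origin on the work surface. World frame = base frame: x ahead of the robot, y to its left, z up, the work surface at z = 0. Lengths are in m, angles in degrees, forces in N, time in s.
With the tool pointing down it reaches from about 0.35 to 0.875 m from the base axis. Payload 4.2 kg.
Tool frame: the origin (TCP) lies at the very end of the fingers, on their centre line; the grasp point (between the pads) lies 19 mm behind it; z points along the fingers, x is the direction in which the jaws open and shut, and the axes are right-handed (so a half turn about z gives the same grasp; the last joint's range is limited). The gripper opens to 87 mm and grips with 3 to 60 N. Pads are 19 mm wide; open, the fingers measure 117 mm over their backs; the gripper's body (75 mm by 190 mm) begins 51 mm behind the grasp point.
Start: joints at [-52.964, 22.042, 0.453, 0, -68.411, -14.817], TCP at [0.236, -0.579, 0.188] pointing down, gripper open.
Joint ranges: [-179.83, 179.83], [-69.29, 118.12], [-61.27, 80.66], [-181.25, 117.63], [-171.15, -9.14], [-177.46, 177.46]. Speed limits (degrees/s): [159.86, 159.86, 180, 180, 180, 180].

## Interface

Orientations are given as a 3x3 rotation matrix whose columns are the frame's x, y, z axes.
In Python, from station import sense, capture, finish_job gives the robot as it stands.
- The arm moves only by the shell command python3 -m crank 'ROWS' [OPENING]. ROWS is JSON, a list of rows, each a list of 4 numbers: the shift along the tool's x, y, z in m, then the turn about the tool's z in rad. A call has 1 to 5 rows; each row shifts and turns the commanded pose from where the row before left it, along the tool's axes as they then stand; what a row does not reach is not made up. A row lasts 1/12 s, in which the tool goes at most 41.7 mm and 7.16 degrees, less where a joint would pass 70% of its speed; a pose out of reach is approached as far as the arm can. A call with a gripper value outside its range is refused whole. OPENING is the finger opening in m, from 0 to 0.087, set as the call begins (- or left out, the last holds). The fingers move at their own pace and stop on an object; the grip force is fixed at half the most. Time passes only in rows, so rows that do not move let the fingers close. It gives the time, the measured TCP pose, the force and the opening at its end, in the units of the state.
- sense(): the state, without advancing time (a new reading comes with each control period).
- capture(name): name is "scene" or "top"; returns a dict with "pixels" (400x640x3 uint8, red, green, blue), "depth" (400x640 float32, m along the optical axis (not along the pixel's ray), 0 where there is no reading), "fx", "fy", "cx", "cy" (pixels), "world_from_camera" (4x4, takes a point from camera to world coordinates). Camera axes: x right, y down, z forward; pixel columns grow to the right and rows downward; lengths in m; the calibration is good to about 2 mm. A picture is of the moment at which its call begins.
- finish_job(): hands the job in, once; it reports no verdict.
The state is a dict: "time_s": time; "joints": joint angles; "joint_velocities": joint speeds; "effort": joint torques, N m; "tcp_pos": TCP position; "ee_rot": TCP orientation; "wrist_force": force on the tool from outside, world axes, zero at the start; "moment": the same for the moment, N m; "gripper_width": opening from 0.0 (shut) to 1.0 (fully open).
Only numpy, scipy, OpenCV 4.12 (cv2) and the standard library are available. Lean on these libraries where they do the work, as an engineer would, in place of code of your own. Each camera call takes 0.05 s, during which the arm holds its last target.

## Task

On the resin-printing bench, the lid of one of the two square plastic tubs and the knobbed lid of the round metal pot have been left standing proud on their seals, with a dark gap showing under them. Press both lids straight down until each is fully home on its rim. The other square tub is already shut: leave it alone.

Things in the scene. Friction and masses are not known exactly. Their poses are not given: they have to be found in the camera images.
- tub_lid_top (a point): Centre of the top of the proud light-grey square lid (114 x 114 mm, 12 mm thick) on a square plastic tub (110 mm wide, 120 mm tall, fixed). The lid starts 22-28 mm above the rim, dark seal showing; it slides only straight down, staying level, against about 6 N of steady friction, does not spring back and stops hard on the rim, this point then 132 mm above the bench. z up, x, y along its sides.
- pot_lid_top (a point): Centre of the top of the knob (40 mm across, 24 mm tall) on the light-grey round lid (104 mm across, 10 mm thick) of a round metal pot (100 mm across, 150 mm tall, fixed). The lid starts 22-28 mm above the rim; it slides only straight down against about 6 N of steady friction, does not spring back and stops hard on the rim, this point then 184 mm above the bench. z up.
- shut_tub: The other square tub, just like the first but with its lid already fully home (top 132 mm above the bench, no dark gap). Fixed to the bench, not to be touched. Origin at the centre of its underside, z up, x and y along its sides. Bystanders, not tracked: a wire basket (108 mm square, handle to 143 mm) in the row, a spray bottle 192 mm tall at the row's -y end, a flat scraper beyond it.

How it is judged (in metres and radians):
At the end, for the whole second after the job is handed in: The tub's lid and the pot's lid are both home, each within 3 mm of resting on its rim (tub lid top below 135 mm, knob top below 187 mm) (height (world z) of tub_lid_top below 0.135 m and height (world z) of pot_lid_top below 0.187 m); the robot touches nothing.
It fails at once if the tub that is already shut is pushed or pressed (more than 3 N) (contact force between shut_tub and the arm above 3 N or contact force between shut_tub and the fingers above 3 N).
It also fails if it takes over 35 s, if anything falls off the work surface, if the arm or the gripper's body presses on something with over 40 N, if the wrist force passes 120 N, or if a joint passes its speed limit or range.

## Working session

There is one attempt and no reset: what is moved stays moved. The work goes in short steps, Python scripts to look and compute and a shell command to move; the robot and the scene stay as the last step left them, time stands still between calls to the robot, and variables do not carry over. Pictures are saved under pics/ and viewed, and the job is handed in when it is done.

```bash
ls; mkdir -p pics; python3 - <<'E'
from station import sense,capture
import cv2,numpy as np
s=sense();print({k:np.round(v,3).tolist() for k,v in s.items()})
for n in("scene","top"):
    c=capture(n);cv2.imwrite(f"pics/{n}0.png",c["pixels"][:,:,::-1]);np.savez(f"{n}0.npz",**c)
    print(n,c["fx"],c["cx"],c["cy"],np.round(c["world_from_camera"],3).tolist())
E
```

```text
pics
{'time_s': 0.0, 'joints': [-52.964, 22.091, 0.379, -0.03, -68.411, -14.817], 'joint_velocities': [-0.103, -0.111, 0.147, 0.018, -0.053, -0.083], 'effort': [0.0, -39.066, 18.74, 4.22, 0.011, -0.0], 'tcp_pos': [0.236, -0.578, 0.187], 'ee_rot': [[-0.378, 0.926, -0.001], [0.926, 0.378, 0.002], [0.002, -0.0, -1.0]], 'wrist_force': [0.263, -0.758, 0.106], 'moment': [-0.038, -0.031, 0.001], 'gripper_width': 1.004}
scene 371.1788734888871 321.8586740120521 201.72292529058134 [[-0.101, 0.54, -0.835, 1.336], [0.995, 0.056, -0.083, 0.086], [0.002, -0.84, -0.543, 0.675], [0.0, 0.0, 0.0, 1.0]]
top 422.36080121675917 323.04704630096614 192.00302394927138 [[0.015, -0.996, 0.088, 0.438], [-1.0, -0.014, 0.011, 0.004], [-0.01, -0.088, -0.996, 1.154], [0.0, 0.0, 0.0, 1.0]]
```

View pics/scene0.png

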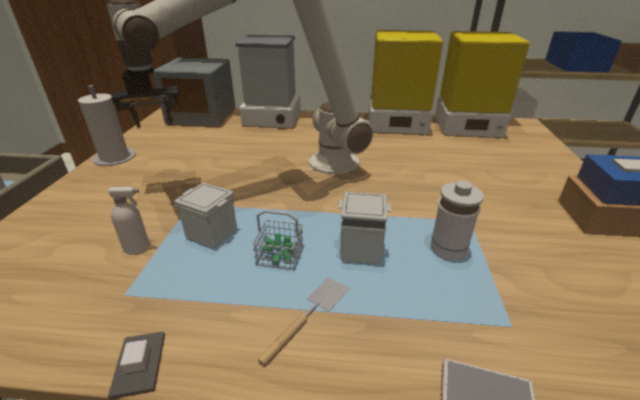

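View pics/top0.png

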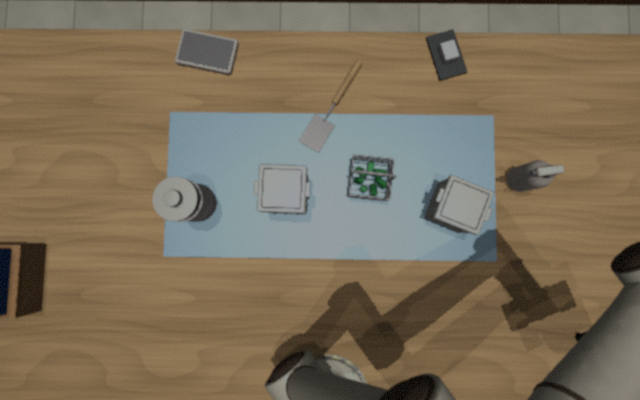

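The scene view shows a dark band under the lid of the middle tub (365,222) and no band on the left one (208,212). In the top view, the pot knob is at about (173,198), the middle tub lid at (283,189) and the other tub at (463,204). I'll get heights and centres from depth.

```bash
python3 - <<'E'
import numpy as np,cv2
def cloud(n):
    c=np.load(n+"0.npz");d=c["depth"];v,u=np.mgrid[:400,:640]
    p=np.stack([(u-c["cx"])/c["fx"]*d,(v-c["cy"])/c["fy"]*d,d],-1)
    T=c["world_from_camera"];return p@T[:3,:3].T+T[:3,3],d
for n,bx in(("top",{"knob":(150,175,200,225),"mid":(245,155,320,225),"shut":(425,170,500,240),"basket":(340,150,400,205),"spray":(500,155,570,195)}),("scene",{"knob":(435,178,485,215),"mid":(335,190,392,222),"shut":(175,180,240,216)})):
    P,d=cloud(n)
    for k,(a,b,c,e) in bx.items():
        q=P[b:e,a:c][d[b:e,a:c]>0]; z=q[:,2]; zt=np.percentile(z[(z<.25)],97)
        t=q[abs(z-zt)<.006]; r=cv2.minAreaRect(t[:,:2].astype(np.float32))
        print(n,k,"ztop",zt.round(4),"med",np.median(t,0).round(4),"mid",((t.min(0)+t.max(0))/2).round(4),r,len(t))
c=np.load("scene0.npz")["pixels"][170:270,170:490,::-1]
cv2.imwrite("pics/crop.png",cv2.resize(c,None,fx=2.5,fy=2.5,interpolation=cv2.INTER_CUBIC))
E
```

```text
top knob ztop 0.2132 med [0.5036 0.3546 0.2123] mid [0.5036 0.3549 0.2116] ((0.5036311149597168, 0.3548956513404846), (0.03635147213935852, 0.03914801403880119), 0.5042083859443665) 248
top mid ztop 0.1593 med [0.533  0.113  0.1566] mid [0.5336 0.1132 0.1581] ((0.5342018604278564, 0.11308474838733673), (0.13295888900756836, 0.11366729438304901), 88.79596710205078) 2206
top shut ztop 0.1362 med [ 0.5026 -0.3255  0.1335] mid [ 0.5029 -0.3266  0.1355] ((0.5030384063720703, -0.3255401849746704), (0.1324869990348816, 0.11399148404598236), 68.66567993164062) 2142
top basket ztop 0.1369 med [ 0.575  -0.1067  0.1379] mid [ 0.5744 -0.1076  0.1369] ((0.5749865174293518, -0.1077180951833725), (0.10736621916294098, 0.006858706474304199), 84.4755859375) 64
top spray ztop 0.1937 med [ 0.5795 -0.5014  0.193 ] mid [ 0.581  -0.4986  0.1932] ((0.5800918340682983, -0.49847111105918884), (0.019810471683740616, 0.07135190814733505), 7.741504669189453) 238
scene knob ztop 0.2116 med [0.5102 0.3553 0.2113] mid [0.5061 0.3564 0.2097] ((0.5064377188682556, 0.35620975494384766), (0.03799974545836449, 0.03676656633615494), 79.06292724609375) 129
scene mid ztop 0.1571 med [0.5421 0.1149 0.1554] mid [0.5369 0.1147 0.1548] ((0.5362859964370728, 0.11471058428287506), (0.13228663802146912, 0.1149570569396019), 88.75267028808594) 1167
scene shut ztop 0.1338 med [ 0.511  -0.3219  0.1321] mid [ 0.5061 -0.3228  0.1317] ((0.5044242143630981, -0.3253011703491211), (0.13109014928340912, 0.11423320323228836), 69.96736907958984) 969
```

View pics/crop.png

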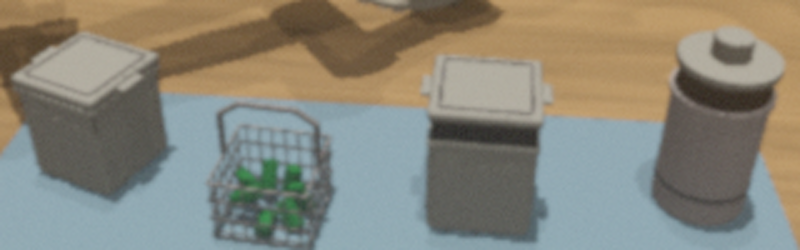

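The crop confirms it: dark gaps under the middle tub lid (485,130) and the pot lid (720,88), none on the left tub. The targets are the tub lid at about (0.534, 0.113, 0.157) and the knob at about (0.504, 0.355, 0.212). I'll raise the arm, close the fingers, then cross at a height of about 0.3 m.

```bash
python3 -m crank '[[0,0,-0.038,0],[0,0,-0.038,0],[0,0,-0.038,0],[0,0,0,0]]' 0
python3 -m crank '[[0.0264,0.0269,0,0],[0.0264,0.0269,0,0],[0.0264,0.0269,0,0],[0.0264,0.0269,0,0],[0.0264,0.0269,0,0]]'
```

```text
time_s: 0.43
tcp_pos: [0.2372, -0.582, 0.3112]
ee_rot: [[-0.378, 0.926, 0.006], [0.925, 0.379, -0.015], [-0.016, -0.0, -1.0]]
wrist_force: [0.1, -1.1, 1.4]
gripper_width: 0.781
time_s: 0.85
tcp_pos: [0.311, -0.4037, 0.3013]
ee_rot: [[-0.378, 0.926, -0.0], [0.926, 0.378, 0.001], [0.001, -0.0, -1.0]]
wrist_force: [1.3, 0.2, 0.7]
gripper_width: 0.404
```

```bash
python3 -m crank '[[0.0264,0.0269,0,0],[0.0264,0.0269,0,0],[0.0264,0.0269,0,0],[0.0264,0.0269,0,0],[0.0264,0.0269,0,0]]'
python3 -m crank '[[0.0264,0.0269,0,0],[0.0264,0.0269,0,0],[0.0264,0.0269,0,0],[0.0264,0.0269,0,0],[0.0264,0.0269,0,0]]'
python3 -m crank '[[0.0264,0.0269,0,0],[0.0264,0.0269,0,0],[0.0264,0.0269,0,0],[0.0264,0.0269,0,0],[0,0,0,0]]'
```

```text
time_s: 1.27
tcp_pos: [0.3856, -0.2306, 0.3017]
ee_rot: [[-0.378, 0.926, -0.0], [0.926, 0.378, 0.0], [0.0, 0.0, -1.0]]
wrist_force: [1.3, 0.3, 0.4]
gripper_width: 0.041
time_s: 1.68
tcp_pos: [0.4602, -0.0575, 0.3018]
ee_rot: [[-0.378, 0.926, 0.0], [0.926, 0.378, 0.0], [0.0, 0.0, -1.0]]
wrist_force: [1.5, -1.2, -0.4]
gripper_width: 0.008
time_s: 2.1
tcp_pos: [0.5215, 0.0839, 0.3]
ee_rot: [[-0.382, 0.924, -0.001], [0.924, 0.382, 0.0], [0.001, -0.001, -1.0]]
wrist_force: [0.6, -0.8, 0.4]
gripper_width: 0.005
```

```bash
python3 -m crank '[[0.022,0.0225,0,0],[0,0,0.03,0],[0,0,0.04,0],[0,0,0.04,0],[0,0,0.015,0]]'
python3 -m crank '[[0,0,0.004,0],[0,0,0.004,0],[0,0,0.004,0],[0,0,0.004,0],[0,0,0.004,0]]'
```

```text
time_s: 2.52
tcp_pos: [0.5282, 0.1068, 0.1707]
ee_rot: [[-0.377, 0.926, -0.01], [0.926, 0.377, -0.003], [0.001, -0.011, -1.0]]
wrist_force: [-0.3, 0.2, -0.2]
gripper_width: 0.003
time_s: 2.93
tcp_pos: [0.5332, 0.1083, 0.1582]
ee_rot: [[-0.378, 0.926, 0.003], [0.926, 0.378, 0.001], [0.0, 0.003, -1.0]]
wrist_force: [0.5, 0.1, 0.4]
gripper_width: 0.008
```

```bash
python3 -m crank '[[0,0,0.004,0],[0,0,0.004,0],[0,0,0.004,0]]'
python3 -m crank '[[0,0,0.003,0],[0,0,0.003,0],[0,0,0.003,0]]'
```

```text
time_s: 3.18
tcp_pos: [0.5325, 0.108, 0.1451]
ee_rot: [[-0.378, 0.926, 0.001], [0.926, 0.378, 0.0], [0.0, 0.001, -1.0]]
wrist_force: [-0.8, 0.1, 0.0]
gripper_width: 0.007
time_s: 3.43
tcp_pos: [0.5324, 0.108, 0.1358]
ee_rot: [[-0.378, 0.926, 0.0], [0.926, 0.378, 0.0], [-0.0, 0.0, -1.0]]
wrist_force: [-0.0, 1.0, 0.2]
gripper_width: 0.004
```

The wrist force reads no contact at 0.136, where about 6 N was expected, so I'm looking before going on.

```bash
python3 - <<'E'
from station import sense,capture
import cv2,numpy as np
s=sense();print({k:np.round(v,3).tolist() for k,v in s.items()})
c=capture("scene");p=c["pixels"][120:280,240:500,::-1]
cv2.imwrite("pics/s1.png",cv2.resize(p,None,fx=3,fy=3,interpolation=cv2.INTER_CUBIC))
print(sense()["wrist_force"],sense()["tcp_pos"])
E
```

```text
{'time_s': 3.433, 'joints': [28.572, 16.702, -15.525, 0.001, -57.769, -96.349], 'joint_velocities': [0.082, 1.974, -2.875, 0.004, 4.918, 0.126], 'effort': [-0.006, -32.648, 17.035, 3.792, -0.138, -0.0], 'tcp_pos': [0.532, 0.108, 0.136], 'ee_rot': [[-0.378, 0.926, 0.0], [0.926, 0.378, 0.0], [-0.0, 0.0, -1.0]], 'wrist_force': [-0.022, 0.97, 0.246], 'moment': [0.068, -0.047, 0.035], 'gripper_width': 0.004}
[-0.99771987  0.12230239 -0.68580224] [0.53191676 0.1078279  0.13512403]
```

View pics/s1.png

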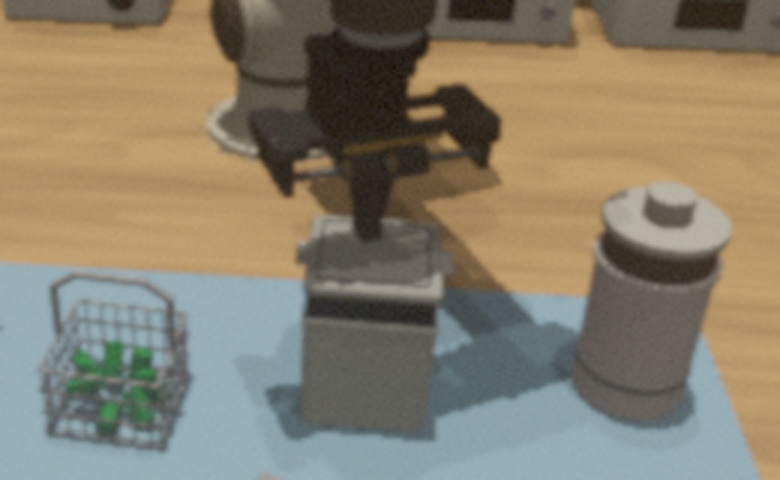

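The tip shows at full-frame px (363,199), over the back half of the lid, and the gap is still there. I'll compare that with where the reported TCP projects, and use depth too.

```bash
python3 - <<'E'
from station import sense,capture
import cv2,numpy as np
s=sense()
for n in("scene","top"):
    c=capture(n);T=np.linalg.inv(c["world_from_camera"]);np.savez(f"{n}1.npz",**c)
    for p in(s["tcp_pos"],[.534,.113,.157],[.534,.113,.132],[s["tcp_pos"][0],s["tcp_pos"][1],.16]):
        q=T@np.r_[p,1];print(n,np.round(p,3),c["fx"]*q[0]/q[2]+c["cx"],c["fy"]*q[1]/q[2]+c["cy"],q[2])
    d=c["depth"];v,u=np.mgrid[:400,:640]
    P=np.stack([(u-c["cx"])/c["fx"]*d,(v-c["cy"])/c["fy"]*d,d],-1)@c["world_from_camera"][:3,:3].T+c["world_from_camera"][:3,3]
    if n=="scene":
        for v0 in range(170,232,3): print(v0,[ (round(float(P[v0,u0,0]),3),round(float(P[v0,u0,1]),3),round(float(P[v0,u0,2]),3)) for u0 in(350,361,363,366,380)])
    cv2.imwrite(f"pics/{n}2.png",cv2.resize(c["pixels"][130:250,220:380,::-1],None,fx=4,fy=4,interpolation=cv2.INTER_CUBIC))
print(sense()["tcp_pos"],sense()["wrist_force"])
E
```

```text
scene [0.532 0.108 0.135] 360.8370469252023 209.30177489672204 0.963146873276957
scene [0.534 0.113 0.157] 363.36191700069674 202.78585135604268 0.9490892666391112
scene [0.534 0.113 0.132] 362.7571785190287 210.86306933242068 0.9626729955910776
scene [0.532 0.108 0.16 ] 361.4111124578188 201.2469884796127 0.9496305362039859
170 [(0.541, 0.075, 0.253), (0.562, 0.101, 0.266), (0.558, 0.106, 0.264), (0.532, 0.113, 0.251), (0.551, 0.146, 0.262)]
173 [(0.54, 0.075, 0.245), (0.573, 0.101, 0.264), (0.572, 0.106, 0.263), (0.569, 0.113, 0.262), (0.557, 0.146, 0.257)]
176 [(0.576, 0.076, 0.256), (0.573, 0.102, 0.256), (0.572, 0.106, 0.255), (0.567, 0.113, 0.253), (0.557, 0.147, 0.249)]
179 [(0.134, 0.071, 0.0), (0.575, 0.102, 0.249), (0.572, 0.107, 0.247), (0.572, 0.114, 0.248), (0.124, 0.181, 0.001)]
182 [(0.162, 0.072, 0.003), (0.546, 0.103, 0.225), (0.536, 0.108, 0.219), (0.537, 0.116, 0.22), (0.148, 0.18, 0.002)]
185 [(0.177, 0.072, -0.001), (0.544, 0.104, 0.215), (0.54, 0.109, 0.213), (0.539, 0.116, 0.213), (0.166, 0.18, -0.0)]
188 [(0.201, 0.073, 0.001), (0.543, 0.104, 0.206), (0.54, 0.
[... 1408 characters left out ...]
), (0.587, 0.114, 0.129), (0.589, 0.122, 0.131), (0.587, 0.156, 0.132)]
227 [(0.59, 0.083, 0.119), (0.586, 0.11, 0.119), (0.589, 0.115, 0.121), (0.587, 0.122, 0.12), (0.588, 0.156, 0.124)]
230 [(0.589, 0.083, 0.109), (0.59, 0.11, 0.112), (0.589, 0.115, 0.112), (0.59, 0.123, 0.113), (0.592, 0.157, 0.117)]
top [0.532 0.108 0.135] 285.05907125303656 190.18624068912686 1.0240500739266938
top [0.534 0.113 0.157] 281.98789232984035 188.4266881823679 1.0025016934649285
top [0.534 0.113 0.132] 283.08254040268196 189.42257858147337 1.0274024942460416
top [0.532 0.108 0.16 ] 284.0153431197188 189.21102436050705 0.9992728115170441
[0.53225098 0.10787616 0.13580403] [-0.89423208  0.6800957   0.96740397]
```

View pics/top2.png

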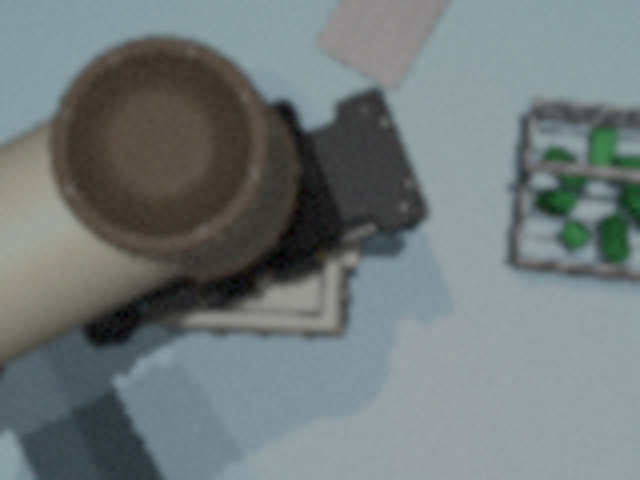

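The depth shows the fingertips ending at z of about 0.16 while the reported TCP z is 0.135. Closed, the tips sit roughly 25–30 mm short of the nominal TCP, so nothing has been touched yet; xy is right. I'll carry on down, guided by force.

```bash
python3 -m crank '[[0,0,0.003,0],[0,0,0.003,0]]'
python3 -m crank '[[0,0,0.003,0],[0,0,0.003,0]]'
python3 -m crank '[[0,0,0.003,0],[0,0,0.003,0]]'
```

```text
time_s: 3.75
tcp_pos: [0.5326, 0.1081, 0.1302]
ee_rot: [[-0.378, 0.926, 0.001], [0.926, 0.378, 0.0], [0.0, 0.001, -1.0]]
wrist_force: [-0.1, 0.3, 0.3]
gripper_width: 0.009
time_s: 3.92
tcp_pos: [0.5323, 0.1079, 0.1237]
ee_rot: [[-0.378, 0.926, -0.0], [0.926, 0.378, -0.0], [0.0, -0.0, -1.0]]
wrist_force: [-0.1, 0.5, 0.4]
gripper_width: 0.005
time_s: 4.08
tcp_pos: [0.5323, 0.1079, 0.1184]
ee_rot: [[-0.378, 0.926, -0.0], [0.926, 0.378, -0.0], [-0.0, -0.0, -1.0]]
wrist_force: [-2.9, -1.0, 5.5]
gripper_width: 0.007
```

```bash
python3 -m crank '[[0,0,0.003,0],[0,0,0.003,0]]'
python3 -m crank '[[0,0,0.003,0],[0,0,0.003,0]]'
python3 - <<'E'
from station import sense,capture
import cv2,numpy as np
c=capture("scene");p=c["pixels"][120:280,240:500,::-1]
cv2.imwrite("pics/s3.png",cv2.resize(p,None,fx=3,fy=3,interpolation=cv2.INTER_CUBIC))
d=c["depth"];v,u=np.mgrid[:400,:640]
P=np.stack([(u-c["cx"])/c["fx"]*d,(v-c["cy"])/c["fy"]*d,d],-1)@c["world_from_camera"][:3,:3].T+c["world_from_camera"][:3,3]
m=(abs(P[...,0]-.57)<.015)&(abs(P[...,1]-.113)<.04)&(P[...,2]<.17);print(np.median(P[m],0),m.sum())
E
```

```text
time_s: 4.25
tcp_pos: [0.5323, 0.1079, 0.1127]
ee_rot: [[-0.379, 0.926, 0.0], [0.926, 0.379, -0.0], [-0.0, 0.0, -1.0]]
wrist_force: [-2.1, 0.1, 5.4]
gripper_width: 0.004
time_s: 4.42
tcp_pos: [0.5323, 0.1079, 0.1067]
ee_rot: [[-0.379, 0.926, 0.0], [0.926, 0.379, -0.0], [-0.0, 0.0, -1.0]]
wrist_force: [-2.3, 0.4, 6.1]
gripper_width: 0.005
[0.57154117 0.11088661 0.14109524] 237
```

View pics/s3.png

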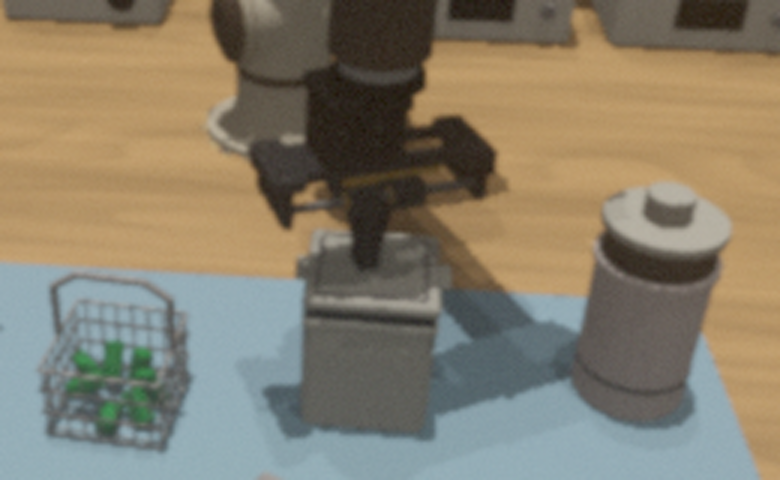

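The fingers press the lid down steadily at 6 N. The lid is now at about 0.141, with a thin gap left at crop px (370,313). About 9 mm to go.

```bash
python3 -m crank '[[0,0,0.003,0],[0,0,0.003,0]]'
python3 -m crank '[[0,0,0.002,0],[0,0,0.0015,0]]'
python3 -m crank '[[0,0,0.001,0],[0,0,0.001,0]]'
```

```text
time_s: 4.63
tcp_pos: [0.5323, 0.1079, 0.1007]
ee_rot: [[-0.378, 0.926, 0.0], [0.926, 0.378, -0.0], [-0.0, 0.0, -1.0]]
wrist_force: [-2.4, -0.2, 5.3]
gripper_width: 0.001
time_s: 4.8
tcp_pos: [0.5324, 0.1079, 0.0978]
ee_rot: [[-0.379, 0.925, 0.0], [0.925, 0.379, -0.001], [-0.001, -0.0, -1.0]]
wrist_force: [-6.9, 0.9, 15.8]
gripper_width: 0.005
time_s: 4.97
tcp_pos: [0.5324, 0.1079, 0.0977]
ee_rot: [[-0.379, 0.925, 0.001], [0.925, 0.379, -0.001], [-0.001, 0.0, -1.0]]
wrist_force: [-10.2, -0.5, 23.0]
gripper_width: 0.009
```

Hard stop at 0.0977, with the force climbing to 23 N, so the tub lid is home. Next I lift clear and cross to the pot.

```bash
python3 -m crank '[[0,0,-0.03,0],[0,0,-0.04,0],[0,0,-0.04,0],[0,0,-0.035,0],[0,0,0,0]]'
python3 -m crank '[[0.0342,0.0096,0,0],[0.0342,0.0096,0,0],[0.0342,0.0096,0,0],[0.0342,0.0096,0,0],[0.0342,0.0096,0,0]]'
python3 -m crank '[[0.0342,0.0096,0,0],[0.0342,0.0096,0,0],[0,0,0,0],[0,0,0,0]]'
python3 - <<'E'
from station import sense,capture
import cv2,numpy as np
c=capture("scene");p=c["pixels"][90:290,270:530,::-1]
cv2.imwrite("pics/s4.png",cv2.resize(p,None,fx=3,fy=3,interpolation=cv2.INTER_CUBIC))
d=c["depth"];v,u=np.mgrid[:400,:640]
P=np.stack([(u-c["cx"])/c["fx"]*d,(v-c["cy"])/c["fy"]*d,d],-1)@c["world_from_camera"][:3,:3].T+c["world_from_camera"][:3,3]
m=(abs(P[...,0]-.54)<.05)&(abs(P[...,1]-.113)<.04)&(P[...,2]<.17)&(P[...,2]>.12);print(np.median(P[m],0),m.sum())
print(sense()["tcp_pos"])
E
```

```text
time_s: 5.38
tcp_pos: [0.5367, 0.109, 0.248]
ee_rot: [[-0.379, 0.925, 0.016], [0.925, 0.379, 0.005], [-0.002, 0.016, -1.0]]
wrist_force: [0.1, 1.2, 0.2]
gripper_width: 0.003
time_s: 5.8
tcp_pos: [0.5117, 0.2859, 0.239]
ee_rot: [[-0.378, 0.926, -0.0], [0.926, 0.378, 0.0], [0.0, -0.0, -1.0]]
wrist_force: [1.3, -0.3, -0.2]
gripper_width: 0.007
time_s: 6.13
tcp_pos: [0.5033, 0.3565, 0.238]
ee_rot: [[-0.381, 0.925, -0.001], [0.925, 0.381, -0.001], [-0.001, -0.002, -1.0]]
wrist_force: [-0.5, -0.8, -0.2]
gripper_width: 0.003
[0.54555315 0.11345511 0.13228803] 725
[0.50362391 0.35529296 0.23843087]
```

View pics/s4.png

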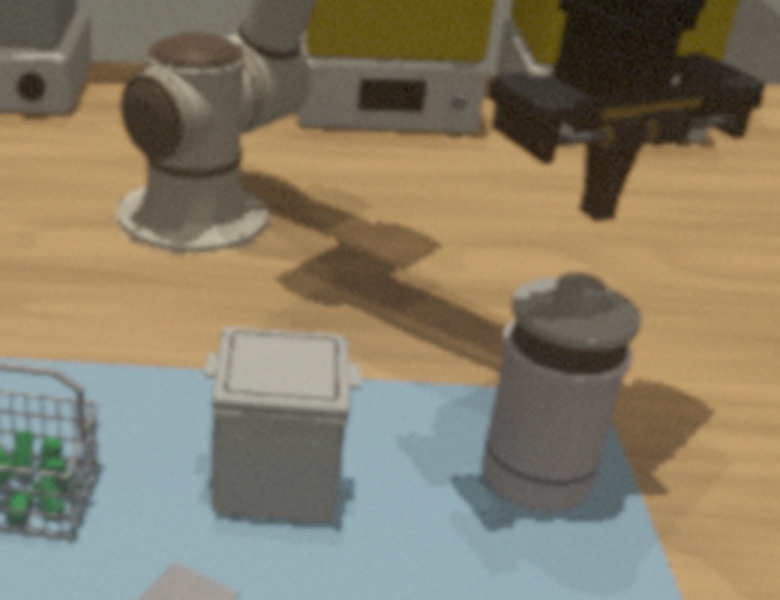

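The tub lid now reads 0.132 with no gap. The fingertip is above the knob (tip at crop (600,215), knob at (578,285)). Now I lower to just above it and check alignment.

```bash
python3 -m crank '[[0,0,0.02,0],[0,0,0.02,0],[0,0,0.01,0],[0,0,0,0]]'
python3 - <<'E'
from station import sense,capture
import cv2,numpy as np
c=capture("scene");p=c["pixels"][120:270,400:530,::-1]
cv2.imwrite("pics/s5.png",cv2.resize(p,None,fx=4,fy=4,interpolation=cv2.INTER_CUBIC))
s=sense();print(s["tcp_pos"],s["wrist_force"])
T=np.linalg.inv(c["world_from_camera"])
for p in([.5036,.355,.222],[.5036,.355,.212]):
    q=T@np.r_[p,1];print((c["fx"]*q[0]/q[2]+c["cx"]-400)*4,(c["fy"]*q[1]/q[2]+c["cy"]-120)*4)
E
```

```text
time_s: 6.52
tcp_pos: [0.503, 0.3526, 0.1868]
ee_rot: [[-0.376, 0.926, -0.004], [0.926, 0.376, -0.004], [-0.002, -0.005, -1.0]]
wrist_force: [-0.0, -0.2, -0.7]
gripper_width: 0.006
[0.50395686 0.35343142 0.18872872] [-0.12208563  0.26513053  0.99053728]
253.01889094468288 238.58988127816156
249.66273757629915 252.59205458460383
```

View pics/s5.png

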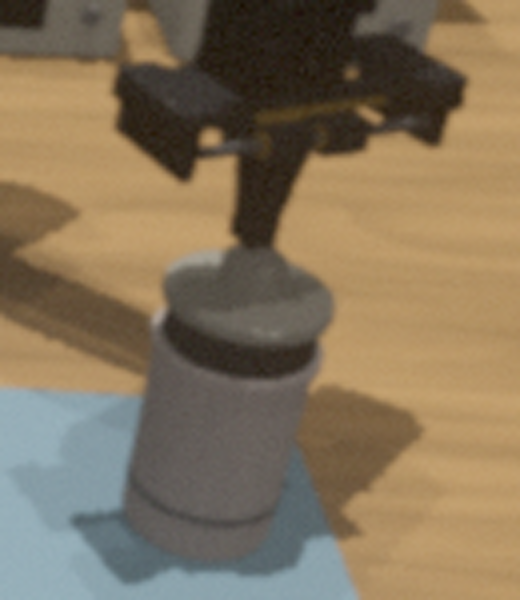

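The tip (255,243) is centred over the knob (255,258). Pressing down; I expect contact near TCP 0.178 and the stop near 0.150.

```bash
python3 -m crank '[[0,0,0.004,0],[0,0,0.004,0],[0,0,0.004,0]]'
python3 -m crank '[[0,0,0.003,0],[0,0,0.003,0],[0,0,0.003,0]]'
```

```text
time_s: 6.82
tcp_pos: [0.5045, 0.3552, 0.1783]
ee_rot: [[-0.378, 0.926, 0.001], [0.926, 0.378, 0.002], [0.001, 0.002, -1.0]]
wrist_force: [-0.3, 0.0, 0.6]
gripper_width: 0.005
time_s: 7.07
tcp_pos: [0.5044, 0.3551, 0.17]
ee_rot: [[-0.379, 0.926, 0.002], [0.926, 0.379, 0.001], [-0.0, 0.002, -1.0]]
wrist_force: [-2.1, -0.3, 6.0]
gripper_width: 0.002
```

```bash
python3 -m crank '[[0,0,0.003,0],[0,0,0.003,0]]'
python3 -m crank '[[0,0,0.003,0],[0,0,0.003,0]]'
```

```text
time_s: 7.23
tcp_pos: [0.5045, 0.3552, 0.1641]
ee_rot: [[-0.379, 0.926, 0.002], [0.926, 0.379, 0.001], [0.0, 0.002, -1.0]]
wrist_force: [-1.3, -0.8, 5.7]
gripper_width: 0.01
time_s: 7.4
tcp_pos: [0.5045, 0.3552, 0.1581]
ee_rot: [[-0.379, 0.926, 0.002], [0.926, 0.379, 0.001], [0.0, 0.002, -1.0]]
wrist_force: [-0.5, -0.8, 5.4]
gripper_width: 0.01
```

```bash
python3 -m crank '[[0,0,0.003,0],[0,0,0.003,0]]'
python3 -m crank '[[0,0,0.002,0],[0,0,0.0015,0]]'
python3 -m crank '[[0,0,0.001,0],[0,0,0.001,0]]'
```

```text
time_s: 7.57
tcp_pos: [0.5044, 0.3551, 0.1521]
ee_rot: [[-0.379, 0.926, 0.002], [0.926, 0.379, 0.001], [0.0, 0.002, -1.0]]
wrist_force: [-1.5, -1.1, 6.2]
gripper_width: 0.002
time_s: 7.73
tcp_pos: [0.5045, 0.3552, 0.1498]
ee_rot: [[-0.379, 0.925, 0.002], [0.925, 0.379, 0.0], [-0.0, 0.002, -1.0]]
wrist_force: [-6.4, -1.1, 16.3]
gripper_width: 0.005
time_s: 7.9
tcp_pos: [0.5046, 0.3552, 0.1498]
ee_rot: [[-0.38, 0.925, 0.003], [0.925, 0.38, 0.001], [-0.0, 0.004, -1.0]]
wrist_force: [-7.6, -2.7, 21.2]
gripper_width: 0.005
```

Hard stop at 0.150, as predicted. Lifting clear and checking.

```bash
python3 -m crank '[[0,0,-0.03,0],[0,0,-0.04,0],[0,0,-0.04,0],[0,0,-0.01,0],[0,0,0,0]]'
python3 -m crank '[[0,0,0,0],[0,0,0,0],[0,0,0,0]]'
python3 - <<'E'
from station import sense,capture
import cv2,numpy as np
c=capture("scene");p=c["pixels"][90:290,270:530,::-1]
cv2.imwrite("pics/s6.png",cv2.resize(p,None,fx=3,fy=3,interpolation=cv2.INTER_CUBIC))
d=c["depth"];v,u=np.mgrid[:400,:640]
P=np.stack([(u-c["cx"])/c["fx"]*d,(v-c["cy"])/c["fy"]*d,d],-1)@c["world_from_camera"][:3,:3].T+c["world_from_camera"][:3,3]
for x,y,r,a,b in((.534,.113,.045,.12,.17),(.504,.355,.014,.17,.23)):
    m=(np.hypot(P[...,0]-x,P[...,1]-y)<r)&(P[...,2]<b)&(P[...,2]>a);print(np.median(P[m],0),m.sum())
s=sense();print(s["tcp_pos"],s["wrist_force"])
E
```

```text
time_s: 8.32
tcp_pos: [0.5058, 0.3565, 0.2703]
ee_rot: [[-0.379, 0.926, 0.007], [0.926, 0.378, 0.007], [0.004, 0.009, -1.0]]
wrist_force: [0.3, 0.6, 0.2]
gripper_width: 0.003
time_s: 8.57
tcp_pos: [0.5034, 0.3545, 0.2632]
ee_rot: [[-0.378, 0.926, -0.002], [0.926, 0.378, -0.002], [-0.001, -0.003, -1.0]]
wrist_force: [-0.5, -0.5, -0.9]
gripper_width: 0.006
[0.53639499 0.1133844  0.13228031] 535
[0.50434722 0.35508774 0.18440362] 53
[0.50350889 0.35453423 0.26328207] [-0.55437489  1.07001428  0.66949684]
```

View pics/s6.png

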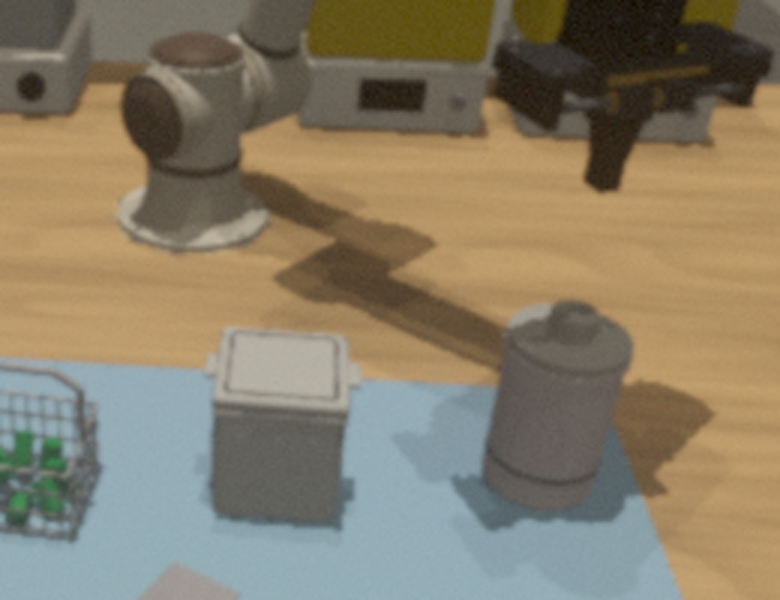

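The picture shows no gap under either lid (tub at (280,400), pot at (567,370)), and the gripper is well clear.

```bash
python3 -c "
from station import finish_job
print(finish_job())"
```

```text
the job is handed in; nothing more can be done
None
```

Both lids are home, and I handed the job in at about 8.6 s of the 35 s allowed. I closed the fingers and pressed each lid straight down at its centre. Each slid at about 6 N to a hard stop, where the wrist force peaked at 21–23 N, and then I lifted clear.

- **Last checks:** depth put the tub lid top at 0.132 m (limit 0.135) and the knob top at 0.184 m (limit 0.187). No dark gap showed under either lid. The gripper was about 0.1 m above the pot with nothing but noise on the wrist force. I only crossed above the shut tub, at about 0.30 m, and never touched it.
- **One disagreement:** with the fingers shut, their tips were about 34 mm above the reported TCP. The first descent therefore met no force where I expected contact. I confirmed the offset in the depth image and allowed for it on both presses.

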